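# Start the ripening-room climate logger and snap its cover on

### The arm

A 7-joint arm with a two-finger parallel gripper is mounted at the origin on the work surface. World frame = base frame: x ahead of the robot, y to its left, z up, the work surface at z = 0. Lengths are in m, angles in rad, forces in N, time in s.
With the tool pointing down it reaches from about 0.425 to 0.925 m from the base axis. Payload 6.8 kg.
Tool frame: the origin (TCP) lies at the very end of the fingers, on their centre line; the grasp point (between the pads) lies 19 mm behind it; z points along the fingers, x is the direction in which the jaws open and shut, and the axes are right-handed (so a half turn about z gives the same grasp; the last joint's range is limited). The gripper opens to 85 mm and grips with 20 to 120 N. Pads are 22 mm wide; open, the fingers measure 114 mm over their backs; the gripper's body (76 mm by 85 mm) begins 54 mm behind the grasp point. The pads swing forward as they close: fully open they stand 13 mm farther back than shut.
Start: joints at [-1.387, 0.477, 0.022, 1.555, -0.011, 1.109, -0.083], TCP at [0.194, 0.646, 0.231] pointing down, gripper open.
Joint ranges: [-2.96, 2.96], [-0.34, 2.1], [-1.41, 1.46], [0.24, 2.44], [-1.37, 4.51], [0.17, 1.92], [-2.96, 2.96]. Speed limits (rad/s): [2.39, 2.39, 3.14, 3.14, 3.14, 3.14, 3.14].

### API

Orientations are given as a rotation vector (axis times angle).
In Python, from bench import get_obs, imaging, hand_in gives the robot as it stands.
- The arm moves only by the tool send_rows, never from a script. Its argument "motion" is a list of rows, each an object with "dp": the shift along the world's x, y, z in m, a list of three; "rot": the turn, a rotation vector about the world's x, y, z in rad, a list of three; "grip": the finger opening in m, from 0 to 0.0854. In form: [{"dp": [dx, dy, dz], "rot": [ax, ay, az], "grip": grip}, ...]. A call has 1 to 20 rows; each row shifts and turns the pose as measured when the row begins; what a row does not reach is not made up. A row lasts 1/8 s, in which the tool goes at most 62.5 mm and 10.7 degrees, less where a joint would pass 70% of its speed; a pose out of reach is approached as far as the arm can. A call is refused whole if a number of a shift passes 0.0625 or a number of a turn 0.188, either way. A call with a gripper value outside its range is refused whole. The fingers move at their own pace and stop on an object; "grip_force" is the grip in N (left out, the last holds). Time passes only in rows, so rows that do not move let the fingers close. It gives the time, the measured TCP pose, the force and the opening at its end, in the units of the state.
- get_obs(): the state, without advancing time (a new reading comes with each control period).
- imaging.grab_frame(name): name is "scene" or "top" or "wrist"; returns a dict with "img" (420x560x3 uint8, red, green, blue), "fx", "fy", "cx", "cy" (pixels), "D" ([k1, k2, p1, p2, k3] as OpenCV has them; the pictures are not rectified), "R" (3x3) and "t" (3): a world point X has camera coordinates R X + t. Camera axes: x right, y down, z forward; pixel columns grow to the right and rows downward; lengths in m; the calibration is good to about 2 mm. A picture is of the moment at which its call begins. There is no depth.
- hand_in(): hands the job in, once; it reports no verdict.
The state is a dict: "clock": time; "joints": joint angles; "qvel": joint speeds; "tau": joint torques, N m; "tcp_pos": TCP position; "orientation": TCP orientation; "contact_force": force on the tool from outside, world axes, zero at the start; "moment": the same for the moment, N m; "grip_width": finger opening in m.
Only numpy, scipy, OpenCV 4.12 (cv2) and the standard library are available. Lean on these libraries where they do the work, as an engineer would, in place of code of your own. Each camera call takes 0.05 s, during which the arm holds its last target. There are 200 camera calls.

### The job

Start the cheese ripening room's climate logger and close it: push the sprung start plunger on its deck down to the very bottom of its stroke, then take the loose cover by its handle, set it over the deck and press it down until it snaps past the two spring clips and sits fully home on the base. Do not let up after the snap: finish while still pressing the cover down firmly (about 10 N or more), with the robot staying there. Leave the two cheeses and the brush where they are.

Things in the scene. Friction and masses are not known exactly. Their poses are not given: they have to be found in the camera images.
- logger: Climate logger, fixed to the table. Origin: centre of its underside, z up. White slab 150 (x) x 130 (y) x 20 mm high with a raised grey deck on its middle: 98 x 72 mm, straight-sided from 20 to 35 mm height, then edges sloping in 6 mm on each side to the flat deck top at 43 mm, which lead in a cover that is up to about 6 mm off. Cover and logger have their long sides along x.
- logger_seat (a point): Point on the logger's vertical centre line at the height of the slab's top (20 mm), the seat on which the cover's rim lands all round the deck; axes as the logger's. The cover fits either way round (half turn).
- clip_bar (a point): Middle of the spring clip on the logger's +y side (an equal one is at -y): a level steel bar, radius 4 mm, 38 mm long along x, 46.5 mm from the centre line, 40 mm above the table, sprung inwards, yields outwards 5 mm. Behind each stands a white post 40 mm long, 46 mm high, from 54 to 63 mm off the centre line.
- plunger_top (a point): Centre of the top of the start plunger: an upright metal pin, 16 mm diameter, on the logger's deck 22 mm along the logger's +x from its centre. At rest its top is 55 mm above the table (12 mm above the deck); it goes straight down 8 mm (4 N to begin, 10 N at the bottom, top then 4 mm above the deck) and springs back when released.
- plunger (a joint): Travel of the start plunger in m: 0 up (rest), 0.008 at the bottom of its stroke.
- cover_grip (a point): Centre of the loose cover's handle; x along handle and cover's long side, z up. Handle: grey bar 60 (x) x 16 (y) x 28 mm high on the cover's top, taken across the 16 mm. This point is 56 mm above the cover's lower rim, 14 mm above its top face, 14 mm below the handle's top. Stands upright on the table at first; fully home it is 76 mm above the table over the logger's centre.
- cover_rim (a point): Centre of the cover's open underside, at its lower rim. Cover: white cap 110 x 84 mm, 42 mm high plus handle, 4 mm walls and top, inside 102 x 76 mm, 0.11-0.23 kg. A bead on each long side (14 mm above the rim, 3 mm proud, 56 mm long) meets the clips when the rim is about 11 mm above the seat; resists with 13-17 N, then snaps past within about 6 mm: the force drops and the rim lands on the seat.
- cheese_tall: Bystander: a small tall cheese, tapered, 66 mm across at the foot, 55 mm high, standing; origin at the centre of its underside.
- cheese_flat: Bystander: a low cheese, 84 mm across, 28 mm high; origin at the centre of its underside.
- rind_brush: Bystander: a hand brush lying on the table, its length along its own x, about 0.2 m.
Mind the look-alikes: they are no part of the job. Leave any orange look-alike of the part that bears cover_grip alone. Leave any blue look-alike of the logger alone.

How it is judged:
By the outcome, as a careful person would: the job done as asked, in the order asked, and still so for the second after the job is handed in, while the arm keeps its last pose, push and grip.
It also fails if it takes over 64 s, if anything falls off the work surface, if the arm or the gripper's body presses on something with over 40 N, if the wrist force passes 120 N, or if a joint passes its speed limit or range.

## Working session

There is one attempt and no reset: what is moved stays moved. The work goes in short steps, Python scripts to look and compute and a tool call to move; the robot and the scene stay as the last step left them, time stands still between calls to the robot, and variables do not carry over. Pictures are saved under pics/ and viewed, about 8 in all and at most 12, crops included, and the job is handed in when it is done.

Besides the shell and the picture viewer there is one more tool, called by a JSON object that holds its "op" and its "data", one argument or row to a line. send_rows: Moves the arm, as the interface text tells. Its arguments: {"type":"object","properties":{"motion":{"type":"array","items":{"type":"object","properties":{"dp":{"type":"array","items":{"type":"number"}},"rot":{"type":"array","items":{"type":"number"}},"grip":{"type":"number"}}}},"grip_force":{"type":"number"}},"required":["motion"]}

```bash
mkdir -p pics
cat > h.py <<'E'
import numpy as np, cv2
from bench import get_obs, imaging
def grab(n,save=None):
    f=imaging.grab_frame(n); f['K']=np.array([[f['fx'],0,f['cx']],[0,f['fy'],f['cy']],[0,0,1.]])
    f['D']=np.array(f['D'],float);f['R']=np.array(f['R']);f['t']=np.array(f['t'])
    if save: cv2.imwrite(save,cv2.cvtColor(f['img'],cv2.COLOR_RGB2BGR)); np.save(save+'.npy',f,allow_pickle=True)
    return f
def load(s): return np.load(s+'.npy',allow_pickle=True).item()
def ray(f,uv):
    p=cv2.undistortPoints(np.array(uv,float).reshape(-1,1,2),f['K'],f['D']).reshape(-1,2)
    d=np.c_[p,np.ones(len(p))]@f['R']; return -f['R'].T@f['t'], d
def onz(f,uv,z):
    c,d=ray(f,uv); return c+d*((z-c[2])/d[:,2])[:,None]
def proj(f,X):
    return cv2.projectPoints(np.array(X,float).reshape(-1,1,3),cv2.Rodrigues(f['R'])[0],f['t'],f['K'],f['D'])[0].reshape(-1,2)
def tri(f1,u1,f2,u2):
    out=[]
    for a,b in zip(np.reshape(u1,(-1,2)),np.reshape(u2,(-1,2))):
        c1,d1=ray(f1,a);c2,d2=ray(f2,b);d1=d1[0]/np.linalg.norm(d1);d2=d2[0]/np.linalg.norm(d2)
        s=np.linalg.lstsq(np.c_[d1,-d2],c2-c1,rcond=None)[0];p,q=c1+s[0]*d1,c2+s[1]*d2
        out.append([*((p+q)/2),np.linalg.norm(p-q)])
    return np.array(out)
E
python3 - <<'E'
from h import *
fs=[grab(n,f'pics/{n}0.png') for n in('scene','top','wrist')]
for f in fs: print(-f['R'].T@f['t'],f['R'][2],f['fx'])
b=np.vstack([np.hstack([fs[0]['img'],fs[1]['img']])])
cv2.imwrite('pics/wt.png',cv2.cvtColor(cv2.resize(b,(800,300)),cv2.COLOR_RGB2BGR))
print(get_obs())
E
```

```text
[ 1.29316057 -0.43950277  1.35437302] [-0.47861986  0.27990102 -0.83221298] 481.75145176912645
[0.43144523 0.01895008 1.56128016] [ 0.08509643 -0.01861669 -0.99619878] 499.1595069459599
[0.12152677 0.66694451 0.37397693] [ 0.28749261 -0.0873249  -0.95379367] 326.8409355077382
{'clock': 0.15, 'joints': array([-1.38707888,  0.47760726,  0.02236003,  1.55618496, -0.01151709,
        1.10930938, -0.08312411]), 'qvel': array([-4.93593468e-04, -3.84627205e-03,  7.51912403e-05, -2.82624352e-03,
        1.01164215e-03, -4.87555694e-04, -7.11605630e-04]), 'tau': array([ 2.58085194e-03, -5.96925473e+01,  1.61004737e+00, -2.81491792e+01,
        1.26753785e-02,  6.47671710e-03, -2.07073782e-05]), 'tcp_pos': array([0.19407336, 0.64603694, 0.23056794]), 'orientation': array([ 2.52012337e+00,  1.87429339e+00, -1.65515632e-03]), 'contact_force': array([ 1.101044  ,  0.16279018, -0.14114199]), 'moment': array([0.05118486, 0.00363173, 0.00256003]), 'grip_width': 0.085137042034077}
```

View pics/top0.png

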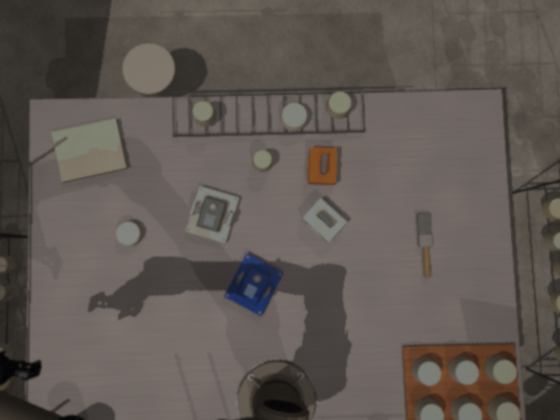

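View pics/scene0.png

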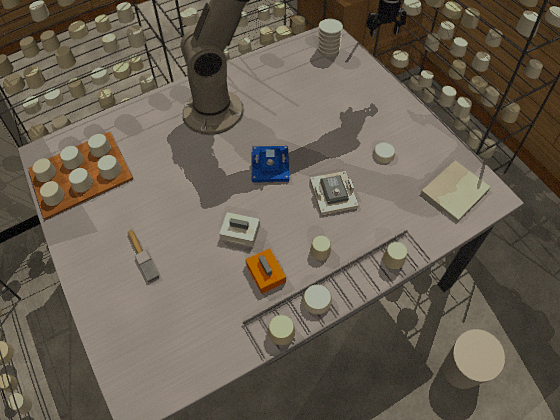

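The top view shows the white logger at about (213,213) and the white cover at (325,218). The blue look-alike is at (254,284) and the orange one at (323,165). In the scene view the logger is at (334,193) and the cover at (239,230). I'll enlarge these next.

Run:
```python
from h import *
t=load('pics/top0.png')['img'];s=load('pics/scene0.png')['img']
def c(i,x,y,w=66,h=50): return cv2.resize(i[y:y+h,x:x+w],(396,300),interpolation=cv2.INTER_CUBIC)
m=np.vstack([np.hstack([c(t,180,182),c(t,292,192)]),np.hstack([c(s,301,165),c(s,206,203)])])
cv2.imwrite('pics/crops.png',np.clip(m[:,:,::-1]*1.4,0,255).astype(np.uint8))
```

```text
(no output)
```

View pics/crops.png

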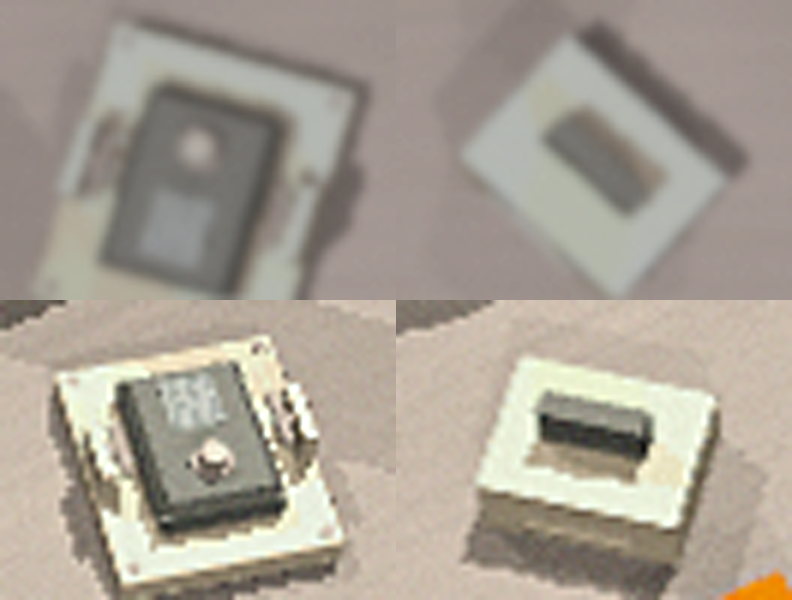

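The crops show the plunger at top (213,206.5) and scene (336,191), and the handle top centre at top (326.8,218.7) and scene (239.7,221). I'll triangulate these for coarse positions.

Run:
```python
from h import *
t=load('pics/top0.png');s=load('pics/scene0.png')
print('plunger,handle',tri(t,[[213,206.5],[326.8,218.7]],s,[[336.3,191.2],[239.7,221]]).round(3))
c=np.array([[158,88],[285,120],[235,292],[108,262]])/6+[180,182]
p=onz(t,c,.043);print('deck',p.round(3),p.mean(0))
d=p[0]+p[1]-p[2]-p[3];print(np.degrees(np.arctan2(d[1],d[0])), [np.linalg.norm(p[i]-p[(i+1)%4]).round(3) for i in range(4)])
# cover top quad by top colour: white, corners
c=np.array([[572-396,35],[730-396,175],[620-396,297],[462-396,155]])/6+[292,192]
p=onz(t,c,.042);print('cover',p.round(3),p.mean(0));d=p[1]+p[2]-p[3]-p[0];print(np.degrees(np.arctan2(d[1],d[0])),[np.linalg.norm(p[i]-p[(i+1)%4]).round(3) for i in range(4)])
w=load('pics/wrist0.png');o=get_obs();R=cv2.Rodrigues(o['orientation'])[0];print(R.round(3))
print('cam in tool',R.T@(-w['R'].T@w['t']-o['tcp_pos']),(w['R']@R).round(3))
```

```text
plunger,handle [[ 0.589  0.178  0.044  0.002]
 [ 0.541 -0.162  0.072  0.009]]
deck [[0.619 0.197 0.043]
 [0.601 0.133 0.043]
 [0.514 0.16  0.043]
 [0.531 0.223 0.043]] [0.56634917 0.17808343 0.043     ]
-17.098956599480427 [np.float64(0.067), np.float64(0.091), np.float64(0.066), np.float64(0.092)]
cover [[ 0.606 -0.155  0.042]
 [ 0.532 -0.233  0.042]
 [ 0.472 -0.174  0.042]
 [ 0.546 -0.097  0.042]] [ 0.53916198 -0.16464907  0.042     ]
-133.62730213670014 [np.float64(0.107), np.float64(0.084), np.float64(0.108), np.float64(0.084)]
[[ 0.288  0.958 -0.   ]
 [ 0.958 -0.288 -0.001]
 [-0.001  0.    -1.   ]]
cam in tool [-0.00104707 -0.07548201 -0.14341424] [[ 1.     0.001 -0.001]
 [-0.001  0.954 -0.3  ]
 [ 0.     0.3    0.954]]
```

Coarse estimates: logger at (0.566,0.178) with yaw −17°, plunger at about (0.587,0.172), cover at (0.540,−0.163) with long axis at about 46°. The deck and cover sizes come out right. I'll move above the logger for close wrist views.

{"op": "send_rows", "data": {
  "motion": [
    {"dp": [0.038,-0.048,0.0],"rot": [0,0,0],"grip": 0},
    {"dp": [0.038,-0.048,0.0],"rot": [0,0,0],"grip": 0},
    {"dp": [0.038,-0.048,0.0],"rot": [0,0,0],"grip": 0},
    {"dp": [0.038,-0.048,0.0],"rot": [0,0,0],"grip": 0},
    {"dp": [0.038,-0.048,0.0],"rot": [0,0,0],"grip": 0},
    {"dp": [0.038,-0.048,0.0],"rot": [0,0,0],"grip": 0},
    {"dp": [0.038,-0.048,0.0],"rot": [0,0,0],"grip": 0},
    {"dp": [0.038,-0.048,0.0],"rot": [0,0,0],"grip": 0},
    {"dp": [0.038,-0.048,0.0],"rot": [0,0,0],"grip": 0},
    {"dp": [0,0,0],"rot": [0,0,0],"grip": 0}
  ]
}}

```text
clock: 1.4
tcp_pos: [0.5388, 0.2003, 0.2286]
orientation: [2.517, 1.877, -0.005]
contact_force: [0.1, -1.0, 0.1]
grip_width: -0.0001
```

Run:
```python
from h import *
grab('wrist','pics/w1.png'); o=get_obs();print(o['clock'],o['tcp_pos'],o['orientation'],o['contact_force'])
```

```text
1.45 [0.53713058 0.20333555 0.22838996] [-2.51477078 -1.88251219  0.0049536 ] [ 0.18995026 -0.22251184  0.39562576]
```

View pics/w1.png

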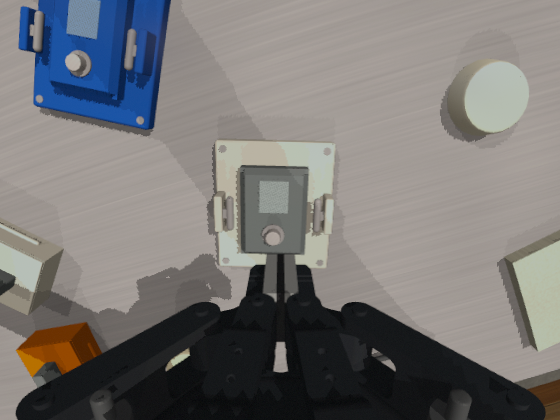

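The wrist view shows the logger clearly: deck at about (273,209), plunger at (273,237), slab corners at about (216,141) to (327,268). The fingers just miss the plunger. I'll take a second view from the side.

{"op": "send_rows", "data": {
  "motion": [
    {"dp": [0.006,-0.035,0.0],"rot": [0,0,0],"grip": 0},
    {"dp": [0.006,-0.035,0.0],"rot": [0,0,0],"grip": 0},
    {"dp": [0,0,0],"rot": [0,0,0],"grip": 0},
    {"dp": [0,0,0],"rot": [0,0,0],"grip": 0}
  ]
}}

```text
clock: 1.95
tcp_pos: [0.5462, 0.1386, 0.2274]
orientation: [-2.503, -1.892, 0.006]
contact_force: [0.4, 1.2, -0.9]
grip_width: 0.0002
```

Run:
```python
from h import *
a=load('pics/w1.png');b=grab('wrist','pics/w2.png');o=get_obs();print(o['tcp_pos'])
g=proj(b,[[0.566,.178,.043]])[0];print('pred',g)
def up(f,x,y):
    c=f['img'][y:y+145,x:x+145,::-1]; return cv2.resize(c,(400,400),interpolation=cv2.INTER_CUBIC)
x,y=int(g[0]-72),int(g[1]-72);print('b off',x,y)
cv2.imwrite('pics/c2.png',np.hstack([up(a,203,135),up(b,x,y)]))
```

```text
[0.54629191 0.13839519 0.22740901]
pred [322.81986709 191.27353127]
b off 250 119
```

View pics/c2.png

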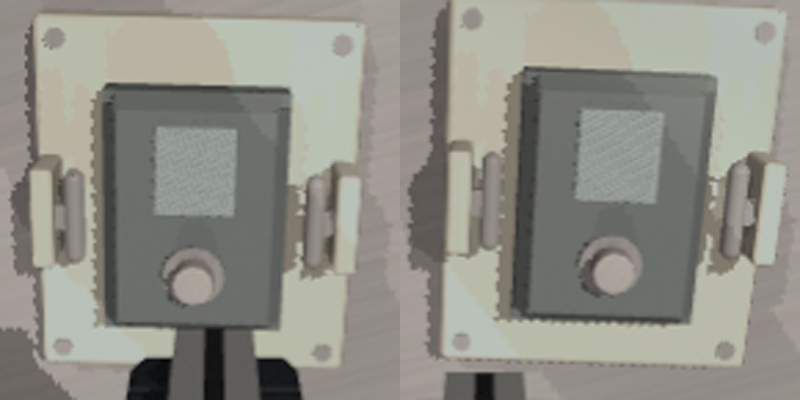

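Picks, in crop coordinates: four screws, the plunger top at (193,282) and (212,273), and two clip bars in each view. Triangulating.

Run:
```python
from h import *
a=load('pics/w1.png');b=load('pics/w2.png');k=145/400
A=np.array([[53,38],[343,44],[63,346],[322,352],[193,282],[74,215],[315,222]])*k+[203,135]
B=np.array([[72,18],[365,32],[61,341],[325,350],[212,273],[91,200],[337,211]])*k+[250,119]
T=tri(a,A,b,B);print(T.round(4))
for f,p in((a,A),(b,B)):
    s=onz(f,p[:4],.021);c=s.mean(0);d=s[2]+s[3]-s[0]-s[1];e=s[0]+s[2]-s[1]-s[3]
    y=np.arctan2(d[1],d[0]);y2=np.arctan2(e[1],e[0])
    cb=onz(f,p[5:],.044).mean(0)
    pl=onz(f,p[4:5],.055)[0];print('screws c',c.round(4),np.degrees([y,y2+0]).round(2),'clips',cb.round(4),'pl',pl.round(4),'pl from c',(c[:2]+.022*np.array([np.cos(y),np.sin(y)])).round(4), np.linalg.norm(s[0]-s[1]),np.linalg.norm(s[0]-s[2]))
```

```text
[[4.899e-01 1.494e-01 2.440e-02 1.000e-04]
 [5.250e-01 2.559e-01 2.060e-02 5.000e-04]
 [6.160e-01 1.081e-01 2.030e-02 0.000e+00]
 [6.506e-01 2.147e-01 2.070e-02 2.000e-04]
 [5.930e-01 1.749e-01 4.860e-02 1.000e-03]
 [5.550e-01 1.382e-01 4.290e-02 0.000e+00]
 [5.839e-01 2.264e-01 4.420e-02 3.000e-04]]
screws c [0.5702 0.1819 0.021 ] [ -17.96 -107.94] clips [0.5693 0.1825 0.044 ] pl [0.5899 0.1758 0.055 ] pl from c [0.5912 0.1751] 0.11255895748653896 0.13187911505509675
screws c [0.5703 0.182  0.021 ] [ -18.13 -108.19] clips [0.5694 0.1824 0.044 ] pl [0.5911 0.1746 0.055 ] pl from c [0.5913 0.1751] 0.11219085012666334 0.13228297266734307
```

The logger is measured consistently: centre (0.570,0.182), yaw −18.0°, screw height about 21 mm (one reads 24 mm), clip height 43–44 mm, plunger (0.591,0.175). The 48.6 mm triangulated plunger height is a few mm low, so I'll descend by force feel.

{"op": "send_rows", "data": {
  "motion": [
    {"dp": [0.0225,0.0185,-0.01],"rot": [0,0,0],"grip": 0},
    {"dp": [0.0225,0.0185,-0.03],"rot": [0,0,0],"grip": 0},
    {"dp": [0,0,-0.04],"rot": [0,0,0],"grip": 0},
    {"dp": [0,0,-0.04],"rot": [0,0,0],"grip": 0},
    {"dp": [0,0,-0.02],"rot": [0,0,0],"grip": 0},
    {"dp": [0,0,0],"rot": [0,0,0],"grip": 0},
    {"dp": [0,0,0],"rot": [0,0,0],"grip": 0}
  ]
}}

```text
clock: 2.88
tcp_pos: [0.5899, 0.1905, 0.0842]
orientation: [-2.483, -1.91, -0.001]
contact_force: [-0.6, -0.6, 0.3]
grip_width: -0.0004
```

{"op": "send_rows", "data": {
  "motion": [
    {"dp": [0.001,-0.0155,0],"rot": [0,0,0],"grip": 0},
    {"dp": [0,0,0],"rot": [0,0,0],"grip": 0},
    {"dp": [0,0,0],"rot": [0,0,0],"grip": 0}
  ]
}}

```text
clock: 3.25
tcp_pos: [0.5926, 0.1743, 0.087]
orientation: [-2.485, -1.911, -0.008]
contact_force: [-0.3, -0.1, -0.1]
grip_width: -0.0
```

Run:
```python
from h import *
o=get_obs();print(o['tcp_pos'],o['contact_force'],cv2.Rodrigues(o['orientation'])[0].round(3))
grab('wrist','pics/w3.png')
```

```text
[0.59255463 0.17425211 0.08701666] [-0.31169993 -0.12036604 -0.10720652] [[ 0.257  0.966 -0.   ]
 [ 0.966 -0.257  0.009]
 [ 0.008 -0.003 -1.   ]]
```

View pics/w3.png

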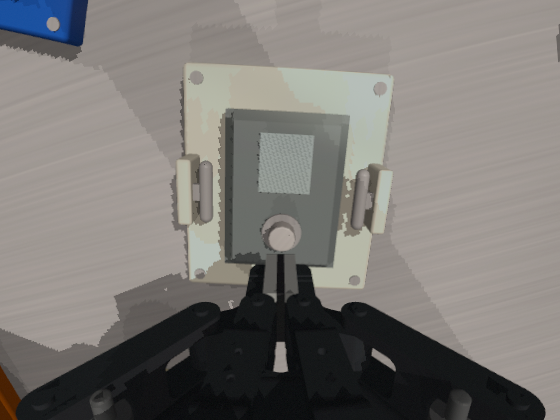

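The plunger top shows at (282,238), straight in line with the closed fingertips at x≈281. Descending.

{"op": "send_rows", "data": {
  "motion": [
    {"dp": [-0.0005,0,-0.015],"rot": [0,0,0],"grip": 0},
    {"dp": [0,0,-0.01],"rot": [0,0,0],"grip": 0},
    {"dp": [0,0,-0.004],"rot": [0,0,0],"grip": 0},
    {"dp": [0,0,-0.003],"rot": [0,0,0],"grip": 0},
    {"dp": [0,0,-0.003],"rot": [0,0,0],"grip": 0}
  ]
}}

```text
clock: 3.92
tcp_pos: [0.5919, 0.1743, 0.05]
orientation: [-2.484, -1.911, -0.007]
contact_force: [-3.7, -1.1, 8.0]
grip_width: -0.0
```

Run:
```python
from h import *
f=load('pics/w3.png');print(onz(f,[[282,238]],.055)); o=get_obs();print(o['tcp_pos'],o['contact_force'])
```

```text
[[0.59050285 0.17525113 0.055     ]]
[0.59188853 0.17426692 0.04996989] [-3.68463136 -1.05173338  8.01722358]
```

{"op": "send_rows", "data": {
  "motion": [
    {"dp": [0,0,-0.003],"rot": [0,0,0],"grip": 0},
    {"dp": [0,0,-0.003],"rot": [0,0,0],"grip": 0},
    {"dp": [0,0,-0.003],"rot": [0,0,0],"grip": 0}
  ]
}}

```text
clock: 4.3
tcp_pos: [0.5921, 0.1743, 0.0468]
orientation: [-2.483, -1.909, -0.007]
contact_force: [-11.4, -3.3, 33.3]
grip_width: 0.0001
```

The plunger is at the bottom: the tip stopped at z=46.8 mm (nominal 47) and the force jumped to 33 N. Rising and going to the cover.

{"op": "send_rows", "data": {
  "motion": [
    {"dp": [0,0,0.02],"rot": [0,0,0],"grip": 0},
    {"dp": [0,0,0.06],"rot": [0,0,0],"grip": 0},
    {"dp": [0,-0.01,0.06],"rot": [0,0,0],"grip": 0.085},
    {"dp": [-0.007,-0.045,0.02],"rot": [0,0,0.179],"grip": 0.085},
    {"dp": [-0.007,-0.045,0],"rot": [0,0,0.179],"grip": 0.085},
    {"dp": [-0.007,-0.045,0],"rot": [0,0,0.179],"grip": 0.085},
    {"dp": [-0.007,-0.045,0],"rot": [0,0,0.179],"grip": 0.085},
    {"dp": [-0.007,-0.045,0],"rot": [0,0,0.179],"grip": 0.085},
    {"dp": [-0.007,-0.045,0],"rot": [0,0,0.179],"grip": 0.085},
    {"dp": [-0.007,-0.03,0],"rot": [0,0,0],"grip": 0.085},
    {"dp": [0,0,0],"rot": [0,0,0],"grip": 0.085},
    {"dp": [0,0,0],"rot": [0,0,0],"grip": 0.085}
  ]
}}

```text
clock: 5.8
tcp_pos: [0.5416, -0.1429, 0.2145]
orientation: [-1.103, -2.935, -0.008]
contact_force: [0.6, 0.6, -0.9]
grip_width: 0.085
```

Run:
```python
from h import *
grab('wrist','pics/w4.png')
o=get_obs();print(o['clock'],o['tcp_pos'],o['joints'].round(2),cv2.Rodrigues(o['orientation'])[0].round(3))
```

```text
5.85 [ 0.54151157 -0.14306378  0.2144639 ] [ 0.05  0.31  0.13  1.86 -0.05  0.99  2.62] [[-0.753  0.658 -0.004]
 [ 0.658  0.753  0.007]
 [ 0.007  0.003 -1.   ]]
```

View pics/w4.png

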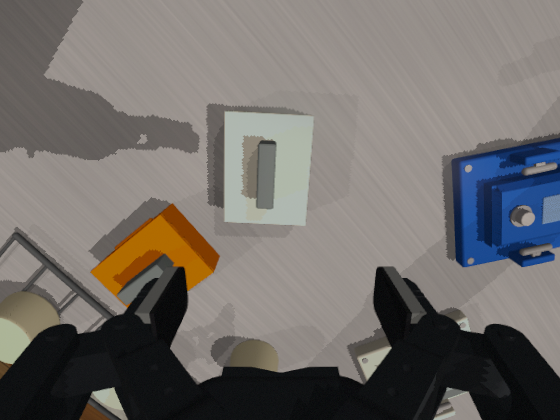

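The cover with its grey handle is in view: handle top from (267,142) to (265,208), cover top corners (225,112), (313,117), (305,226), (224,223). The orange look-alike is off to the lower left. Taking a second view for stereo.

{"op": "send_rows", "data": {
  "motion": [
    {"dp": [-0.025,0.02,0.0],"rot": [0,0,0],"grip": 0.085},
    {"dp": [-0.025,0.02,0.0],"rot": [0,0,0],"grip": 0.085},
    {"dp": [0,0,0],"rot": [0,0,0],"grip": 0.085},
    {"dp": [0,0,0],"rot": [0,0,0],"grip": 0.085}
  ]
}}

```text
clock: 6.35
tcp_pos: [0.4922, -0.0971, 0.2145]
orientation: [-1.091, -2.941, -0.01]
contact_force: [-0.1, -0.2, -0.4]
grip_width: 0.0852
```

Run:
```python
from h import *
a=load('pics/w4.png');b=grab('wrist','pics/w5.png');o=get_obs();print(o['tcp_pos'])
g=proj(b,[[0.54,-.163,.06]])[0];print('pred',g)
def up(f,x,y):
    c=f['img'][y:y+145,x:x+145,::-1]; return cv2.resize(c,(400,400),interpolation=cv2.INTER_CUBIC)
x,y=int(g[0]-72),int(g[1]-72);print('b off',x,y)
cv2.imwrite('pics/c4.png',np.hstack([up(a,195,95),up(b,x,y)]))
```

```text
[ 0.49219822 -0.09705634  0.21437674]
pred [195.18690631 171.09477311]
b off 123 99
```

View pics/c4.png

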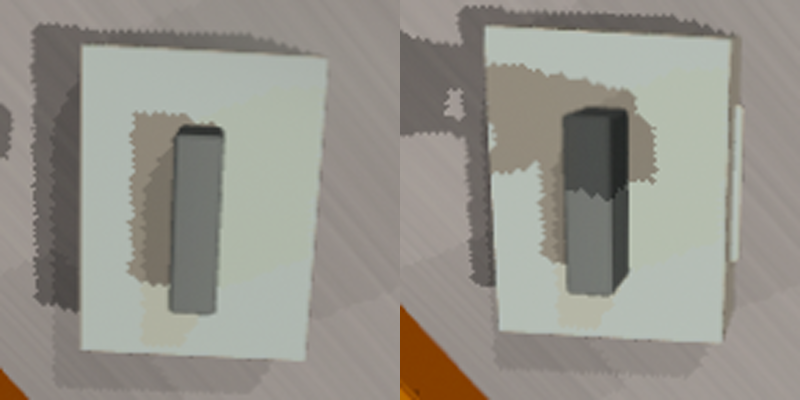

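Run:
```python
from h import *
a=load('pics/w4.png');b=load('pics/w5.png');k=145/400
A=np.array([[177,134],[223,136],[216,314],[169,311],[82,45],[327,58],[305,360],[81,349]])*k+[195,95]
B=np.array([[164,116],[210,115],[213,296],[167,293],[86,27],[330,40],[321,342],[98,330]])*k+[123,99]
print(tri(a,A,b,B).round(4))
for f,p in((a,A),(b,B)):
  for sl,z in((slice(0,4),.07),(slice(4,8),.042)):
    s=onz(f,p[sl],z);d=s[2]+s[3]-s[0]-s[1];print(s.mean(0).round(4),np.degrees(np.arctan2(d[1],d[0])).round(2),[np.linalg.norm(s[i]-s[(i+1)%4]).round(4) for i in range(4)])
```

```text
[[ 5.261e-01 -1.891e-01  7.050e-02  3.000e-04]
 [ 5.153e-01 -1.794e-01  7.010e-02  7.000e-04]
 [ 5.563e-01 -1.366e-01  7.100e-02  2.000e-04]
 [ 5.677e-01 -1.474e-01  6.980e-02  3.000e-04]
 [ 5.335e-01 -2.314e-01  4.030e-02  1.000e-04]
 [ 4.738e-01 -1.730e-01  4.020e-02  1.000e-04]
 [ 5.490e-01 -9.560e-02  4.530e-02  4.000e-04]
 [ 6.084e-01 -1.534e-01  4.490e-02  0.000e+00]]
[ 0.5414 -0.1631  0.07  ] 45.66 [np.float64(0.0145), np.float64(0.0591), np.float64(0.0158), np.float64(0.0588)]
[ 0.5416 -0.163   0.042 ] 45.94 [np.float64(0.083), np.float64(0.1094), np.float64(0.0837), np.float64(0.1093)]
[ 0.5415 -0.1631  0.07  ] 45.64 [np.float64(0.0147), np.float64(0.06), np.float64(0.0155), np.float64(0.0588)]
[ 0.5417 -0.1631  0.042 ] 45.4 [np.float64(0.0831), np.float64(0.1089), np.float64(0.0837), np.float64(0.1092)]
```

The cover agrees across both views: (0.5415,−0.163), yaw 45.7°, handle top at 70 mm, cover top at about 42 mm, sizes right. Aligning above it.

{"op": "send_rows", "data": {
  "motion": [
    {"dp": [0.025,-0.033,-0.02],"rot": [0,0,-0.063],"grip": 0.085},
    {"dp": [0.024,-0.033,-0.04],"rot": [0,0,0],"grip": 0.085},
    {"dp": [0,0,-0.04],"rot": [0,0,0],"grip": 0.085},
    {"dp": [0,0,0],"rot": [0,0,0],"grip": 0.085},
    {"dp": [0,0,0],"rot": [0,0,0],"grip": 0.085}
  ]
}}

```text
clock: 7.02
tcp_pos: [0.5479, -0.1662, 0.1138]
orientation: [1.185, 2.907, 0.011]
contact_force: [-0.3, 0.1, 0.5]
grip_width: 0.0848
```

```bash
cat > st.py <<'E'
from h import *
o=get_obs();R=cv2.Rodrigues(o['orientation'])[0]
print(o['clock'],'tcp',o['tcp_pos'].round(4),'ytool',np.degrees(np.arctan2(R[1,1],R[0,1])).round(2),'z',R[:,2].round(4),'F',o['contact_force'].round(1),'grip',o['grip_width'].round(4))
E
python3 st.py
```

```text
Traceback (most recent call last):
  File "st.py", line 3, in <module>
    print(o['clock'],'tcp',o['tcp_pos'].round(4),'ytool',np.degrees(np.arctan2(R[1,1],R[0,1])).round(2),'z',R[:,2].round(4),'F',o['contact_force'].round(1),'grip',o['grip_width'].round(4))
                                                                                                                                                                   ^^^^^^^^^^^^^^^^^^^^^
AttributeError: 'float' object has no attribute 'round'
```

{"op": "send_rows", "data": {
  "motion": [
    {"dp": [-0.0065,0.003,0],"rot": [0,0,0],"grip": 0.085},
    {"dp": [0,0,-0.025],"rot": [0,0,0],"grip": 0.085},
    {"dp": [0,0,-0.02],"rot": [0,0,0],"grip": 0.085},
    {"dp": [0,0,-0.01],"rot": [0,0,0],"grip": 0.085},
    {"dp": [0,0,0],"rot": [0,0,0],"grip": 0.085}
  ]
}}

```text
clock: 7.65
tcp_pos: [0.5446, -0.1619, 0.0653]
orientation: [1.178, 2.898, 0.017]
contact_force: [0.5, 0.3, 1.0]
grip_width: 0.0848
```

```bash
sed -i "s/o\['grip_width'\].round(4)/o['grip_width']/" st.py; python3 st.py
```

```text
7.65 tcp [ 0.5446 -0.1619  0.0653] ytool 45.78 z [ 0.0164  0.0049 -0.9999] F [0.5 0.3 1. ] grip 0.08476275532190793
```

{"op": "send_rows", "data": {
  "motion": [
    {"dp": [-0.003,-0.001,-0.008],"rot": [-0.005,0.016,0],"grip": 0.085},
    {"dp": [0,0,-0.008],"rot": [0,0,0],"grip": 0.085},
    {"dp": [0,0,0],"rot": [0,0,0],"grip": 0.085},
    {"dp": [0,0,0],"rot": [0,0,0],"grip": 0.085}
  ]
}}

```text
clock: 8.15
tcp_pos: [0.5426, -0.1631, 0.0501]
orientation: [1.181, 2.908, -0.0]
contact_force: [-0.3, 0.1, 0.4]
grip_width: 0.0849
```

```bash
python3 st.py
```

```text
8.15 tcp [ 0.5426 -0.1631  0.0501] ytool 45.79 z [ 0.0022 -0.001  -1.    ] F [-0.3  0.1  0.4] grip 0.08494345038932179
```

{"op": "send_rows", "data": {
  "motion": [
    {"dp": [-0.001,0,-0.003],"rot": [0,0,0],"grip": 0.085},
    {"dp": [0,0,0],"rot": [0,0,0],"grip": 0.0},
    {"dp": [0,0,0],"rot": [0,0,0],"grip": 0.0},
    {"dp": [0,0,0],"rot": [0,0,0],"grip": 0.0},
    {"dp": [0,0,0],"rot": [0,0,0],"grip": 0.0},
    {"dp": [0,0,0],"rot": [0,0,0],"grip": 0.0},
    {"dp": [0,0,0],"rot": [0,0,0],"grip": 0.0}
  ],
  "grip_force": 90
}}

```text
clock: 9.02
tcp_pos: [0.5418, -0.1632, 0.0476]
orientation: [1.182, 2.908, 0.0]
contact_force: [0.1, -0.2, 0.6]
grip_width: 0.0139
```

```bash
python3 st.py
```

```text
9.025 tcp [ 0.5418 -0.1632  0.0476] ytool 45.77 z [ 0.0028 -0.001  -1.    ] F [ 0.1 -0.2  0.6] grip 0.013929025393020378
```

The grip holds on the handle (13.9 mm opening, 90 N). Lifting and carrying the cover over the logger while turning about −64°.

{"op": "send_rows", "data": {
  "motion": [
    {"dp": [0,0,0.02],"rot": [0,0,0],"grip": 0.0},
    {"dp": [0,0,0.04],"rot": [0,0,0],"grip": 0.0},
    {"dp": [0,0,0.04],"rot": [0,0,0],"grip": 0.0},
    {"dp": [0,0,0.02],"rot": [0,0,0],"grip": 0.0},
    {"dp": [0.003,0.034,0],"rot": [0,0,-0.13],"grip": 0.0},
    {"dp": [0.003,0.038,0],"rot": [0,0,-0.13],"grip": 0.0},
    {"dp": [0.003,0.038,0],"rot": [0,0,-0.13],"grip": 0.0},
    {"dp": [0.003,0.038,0],"rot": [0,0,-0.13],"grip": 0.0},
    {"dp": [0.003,0.038,0],"rot": [0,0,-0.13],"grip": 0.0},
    {"dp": [0.003,0.038,0],"rot": [0,0,-0.13],"grip": 0.0},
    {"dp": [0.003,0.038,0],"rot": [0,0,-0.13],"grip": 0.0},
    {"dp": [0.003,0.038,0],"rot": [0,0,-0.13],"grip": 0.0},
    {"dp": [0.003,0.03,0],"rot": [0,0,-0.07],"grip": 0.0},
    {"dp": [0,0,0],"rot": [0,0,0],"grip": 0.0},
    {"dp": [0,0,0],"rot": [0,0,0],"grip": 0.0}
  ]
}}

```text
clock: 10.9
tcp_pos: [0.563, 0.1762, 0.1672]
orientation: [-2.572, -1.799, 0.007]
contact_force: [0.2, -0.1, -1.8]
grip_width: 0.0144
```

```bash
python3 st.py
```

```text
10.9 tcp [0.563  0.1762 0.1672] ytool -20.05 z [-5.4e-03 -4.0e-04 -1.0e+00] F [ 0.2 -0.1 -1.8] grip 0.014404791844857762
```

{"op": "send_rows", "data": {
  "motion": [
    {"dp": [0.007,0.006,-0.02],"rot": [0,-0.005,0.036],"grip": 0.0},
    {"dp": [0,0,-0.015],"rot": [0,0,0],"grip": 0.0},
    {"dp": [0,0,0],"rot": [0,0,0],"grip": 0.0},
    {"dp": [0,0,0],"rot": [0,0,0],"grip": 0.0}
  ]
}}

```text
clock: 11.4
tcp_pos: [0.5702, 0.1775, 0.1316]
orientation: [2.545, 1.84, -0.003]
contact_force: [0.0, 0.1, -0.6]
grip_width: 0.0141
```

```bash
python3 st.py
python3 - <<'E'
from h import *
f=grab('wrist','pics/w6.png');g=grab('scene','pics/s6.png')
cv2.imwrite('pics/c6.png',np.hstack([cv2.resize(f['img'][:,:,::-1],(400,300)),cv2.resize(g['img'][140:245,270:410,::-1],(400,300),interpolation=cv2.INTER_CUBIC)]))
E
```

```text
11.4 tcp [0.5702 0.1775 0.1316] ytool -18.28 z [-7.0e-04 -1.9e-03 -1.0e+00] F [ 0.   0.1 -0.6] grip 0.014057541117413929
```

View pics/c6.png

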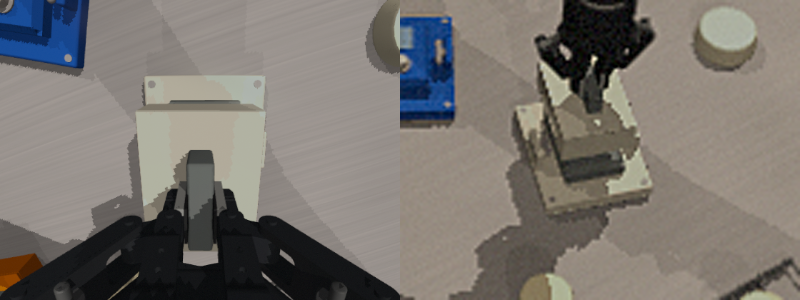

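The cover is held level over the logger, aligned with the slab and a few mm low in y. Correcting that, then descending to just above the deck.

{"op": "send_rows", "data": {
  "motion": [
    {"dp": [0,0.0045,-0.015],"rot": [0,0,0.005],"grip": 0.0},
    {"dp": [0,0,-0.012],"rot": [0,0,0],"grip": 0.0},
    {"dp": [0,0,0],"rot": [0,0,0],"grip": 0.0},
    {"dp": [0,0,0],"rot": [0,0,0],"grip": 0.0}
  ]
}}

```text
clock: 12.0
tcp_pos: [0.5701, 0.1829, 0.103]
orientation: [2.54, 1.848, -0.001]
contact_force: [0.2, 1.4, -0.9]
grip_width: 0.0144
```

```bash
python3 st.py
```

```text
12.0 tcp [0.5701 0.1829 0.103 ] ytool -17.92 z [-2.0e-04 -1.4e-03 -1.0e+00] F [ 0.2  1.4 -0.9] grip 0.014436071931586088
```

{"op": "send_rows", "data": {
  "motion": [
    {"dp": [0,-0.001,-0.008],"rot": [0,0,0],"grip": 0.0},
    {"dp": [0,0,-0.006],"rot": [0,0,0],"grip": 0.0},
    {"dp": [0,0,-0.005],"rot": [0,0,0],"grip": 0.0},
    {"dp": [0,0,0],"rot": [0,0,0],"grip": 0.0}
  ]
}}

```text
clock: 12.5
tcp_pos: [0.5704, 0.1818, 0.083]
orientation: [2.54, 1.847, -0.001]
contact_force: [0.0, 0.4, -1.7]
grip_width: 0.014
```

```bash
python3 st.py
```

```text
12.5 tcp [0.5704 0.1818 0.083 ] ytool -17.93 z [ 4.0e-04 -1.2e-03 -1.0e+00] F [ 0.   0.4 -1.7] grip 0.013967714270432514
```

The rim is past the deck top with no contact force. Pressing now.

{"op": "send_rows", "data": {
  "motion": [
    {"dp": [0,0,-0.004],"rot": [0,0,0],"grip": 0.0},
    {"dp": [0,0,-0.003],"rot": [0,0,0],"grip": 0.0},
    {"dp": [0,0,-0.003],"rot": [0,0,0],"grip": 0.0}
  ],
  "grip_force": 110
}}

```text
clock: 12.88
tcp_pos: [0.5717, 0.1825, 0.0772]
orientation: [-2.541, -1.847, -0.004]
contact_force: [-9.5, -1.4, 22.6]
grip_width: 0.0133
```

{"op": "send_rows", "data": {
  "motion": [
    {"dp": [-0.0005,0,-0.003],"rot": [0,0,0],"grip": 0.0},
    {"dp": [0,0,-0.003],"rot": [0,0,0],"grip": 0.0}
  ]
}}

```text
clock: 13.12
tcp_pos: [0.5718, 0.1825, 0.0762]
orientation: [-2.541, -1.845, -0.006]
contact_force: [-7.8, -2.6, 19.3]
grip_width: 0.0138
```

```bash
python3 st.py
```

```text
13.125 tcp [0.5718 0.1825 0.0762] ytool -18.03 z [ 0.0022  0.0038 -1.    ] F [-7.8 -2.6 19.3] grip 0.013800016046490633
```

{"op": "send_rows", "data": {
  "motion": [
    {"dp": [-0.001,0,-0.004],"rot": [0,0,0],"grip": 0.0},
    {"dp": [-0.001,0,-0.004],"rot": [0,0,0],"grip": 0.0}
  ]
}}

```text
clock: 13.38
tcp_pos: [0.5708, 0.182, 0.0714]
orientation: [-2.542, -1.844, -0.01]
contact_force: [-0.1, -1.3, -0.7]
grip_width: 0.0137
```

```bash
python3 st.py
```

```text
13.375 tcp [0.5708 0.182  0.0714] ytool -18.08 z [ 0.0044  0.005  -1.    ] F [-0.1 -1.3 -0.7] grip 0.013673371542716256
```

It snapped: the force dropped to about 0 at 71.4 mm. Pressing on to the seat and holding.

{"op": "send_rows", "data": {
  "motion": [
    {"dp": [0,0,-0.004],"rot": [0,0,0],"grip": 0.0},
    {"dp": [0,0,-0.004],"rot": [0,0,0],"grip": 0.0},
    {"dp": [0,0,-0.004],"rot": [0,0,0],"grip": 0.0}
  ]
}}

```text
clock: 13.75
tcp_pos: [0.5708, 0.182, 0.0675]
orientation: [-2.539, -1.841, -0.009]
contact_force: [-15.7, -3.9, 42.1]
grip_width: 0.0138
```

```bash
python3 st.py
```

```text
13.75 tcp [0.5708 0.182  0.0675] ytool -18.11 z [ 0.0018  0.0076 -1.    ] F [-15.7  -3.9  42.1] grip 0.013776094640135328
```

The cover is home (TCP at 67.5 mm, expected 67.6). The push is higher than needed, so I'll ease to about 25 N without letting go.

{"op": "send_rows", "data": {
  "motion": [
    {"dp": [0,0,-0.0025],"rot": [0,0,0],"grip": 0.0},
    {"dp": [0,0,-0.0025],"rot": [0,0,0],"grip": 0.0}
  ]
}}

```text
clock: 14.0
tcp_pos: [0.5707, 0.182, 0.0676]
orientation: [-2.538, -1.841, -0.01]
contact_force: [-9.6, -1.9, 25.0]
grip_width: 0.0136
```

```bash
python3 st.py
python3 - <<'E'
from h import *
f=grab('wrist','pics/w7.png');g=grab('scene','pics/s7.png')
cv2.imwrite('pics/c7.png',np.hstack([cv2.resize(f['img'][:,:,::-1],(400,300)),cv2.resize(g['img'][140:245,270:410,::-1],(400,300),interpolation=cv2.INTER_CUBIC)]))
for i in range(6): grab('top')
E
python3 st.py
```

```text
14.0 tcp [0.5707 0.182  0.0676] ytool -18.09 z [ 0.0012  0.0092 -1.    ] F [-9.6 -1.9 25. ] grip 0.013578303705469663
14.4 tcp [0.5708 0.182  0.0676] ytool -18.1 z [ 0.0012  0.0091 -1.    ] F [-8.5 -1.7 25.9] grip 0.013727688016539763
```

View pics/c7.png

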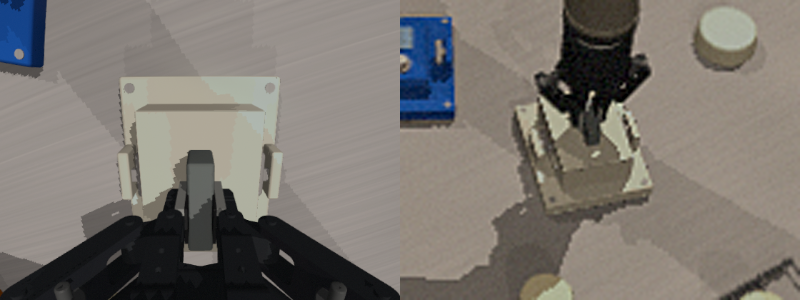

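The cover sits square between both clip posts with its rim on the slab, and the push holds steady at about 25 N. Handing in.

```bash
python3 -c "
from bench import hand_in
print(hand_in())"
```

```text
the job is handed in; nothing more can be done
None
```

The logger was started and its cover closed. I handed in at about 14.4 s with the arm still pressing the cover down.

- **Plunger:** I pushed it with the closed fingers to its stop. The tip reached 46.8 mm (nominal 47 mm), and the force climbed from 8 N to 33 N.
- **Cover:** I gripped it by the handle at 90 N (110 N for the press) and set it over the deck. The clips resisted with about 19–23 N measured, including side load, against the 13–17 N stated. The force then dropped to about 0 at the snap. It landed with the tool at 67.6 mm, exactly the computed fully home height.
- **Last checks:** The push held at about 25–26 N for 0.4 s with the position unchanged. The final pictures show the cover square between both clips. The cheeses, brush and look-alikes were never touched.

**Disagreements and overshoot:**
- The plunger-top height from the wrist views came out at 48.6 mm instead of 55 mm, so I found it by force instead.
- One screw read 24 mm high where the other three read about 21 mm.
- The push briefly peaked at 42 N on landing, carried by the fingers through the handle.
- Pressing down also gave 8–16 N of sideways force along x.
- The tool was tilted about 0.5° at the end.

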